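Hold a spring clamp open around the edge of the stock board

ROBOT

A 6-joint arm with a two-finger parallel gripper is mounted at the origin on the work surface. World frame = base frame: x ahead of the robot, y to its left, z up, the work surface at z = 0. Lengths are in m, angles in rad, forces in N, time in s.
With the tool pointing down it reaches from about 0.4 to 0.925 m from the base axis. Payload 12.5 kg.
Tool frame: the origin (TCP) lies between the finger pads; the fingertips stand 22 mm ahead of it and the grasp point (between the pads) lies 3 mm ahead of it (tips_ahead is the distance from the TCP to the fingertips, in m); z points along the fingers, y is the line along which they close (so a half turn about z gives the same grasp; the last joint's range is limited). The gripper opens to 95 mm and grips with 3 to 60 N. Pads are 20 mm wide; open, the fingers measure 119 mm over their backs; the gripper's body (75 mm by 180 mm) begins 59 mm behind the grasp point.
Start: joints at [1.045, 0.491, 1.559, -0, 1.092, -0.106], TCP at [0.255, 0.571, 0.237] pointing down, gripper open.
Joint ranges: [-3.1, 3.1], [-0.84, 2.19], [0.05, 2.79], [-1.13, 4.28], [0.06, 2.93], [-2.69, 2.69]. Speed limits (rad/s): [2.22, 2.22, 2.79, 3.14, 3.14, 3.14].

INTERFACE

Orientations are given as a unit quaternion [x, y, z, w].
In Python, from rig import state, read_camera, finish_job, tips_ahead gives the robot as it stands.
- The arm moves only by the shell command python3 -m creep 'ROWS' [FORCE]. ROWS is JSON, a list of rows, each a list of 3 entries, a list of its own where there are three numbers: the turn, a rotation vector about the tool's x, y, z in units of 30 degrees (1.0 is 30 degrees), then the shift along the tool's x, y, z in units of 0.6 m (1.0 is 0.6 m), then the gripper's target within -1 to 1 (fully open at 1, half-way at 0, shut at -1). In form: [[[rx, ry, rz], [dx, dy, dz], claw], ...]. A call has 1 to 20 rows; each row is the pose to reach, as a shift and turn from the pose commanded when the call began, along the tool's axes at that moment; what a row does not reach only later rows make up. A row lasts 1/12 s, in which the tool goes at most 41.7 mm and 7.16 degrees, less where a joint would pass 70% of its speed; a pose out of reach is approached as far as the arm can. A call with a number of a shift or a turn outside -1 to 1 is refused whole. A call with a gripper value outside its range is refused whole. The fingers move at their own pace and stop on an object; FORCE is the grip in N (left out, the last holds). Time passes only in rows, so rows that repeat a pose let the fingers close. It gives the time, the measured TCP pose, the force, the opening and the grip force at its end, in the units of the state.
- state(): the state, without advancing time (a new reading comes with each control period).
- read_camera(name): name is "scene" or "side" or "wrist"; returns a dict with "pixels" (384x512x3 uint8, red, green, blue), "range_z" (384x512 float32, m along the optical axis (not along the pixel's ray), 0 where there is no reading), "vfov" (degrees; the focal length in pixels is half the picture's height over the tangent of half this angle, whatever the lens; pixels are square), "cx", "cy" (the principal point, pixels), "R" (3x3) and "t" (3): a world point X has camera coordinates R X + t. Camera axes: x right, y down, z forward; pixel columns grow to the right and rows downward; lengths in m; the calibration is good to about 2 mm. The wrist camera is an equidistant fisheye: a pixel r from the principal point sees the ray r / f radians off the axis. A picture is of the moment at which its call begins.
- finish_job(): hands the job in; it is judged then, once.
The state is a dict: "t": time; "joint_pos": joint angles; "joint_vel": joint speeds; "joint_torque": joint torques, N m; "eef_pos": TCP position; "ee_rot": TCP orientation; "wrist_force": force on the tool from outside, world axes, zero at the start; "wrist_torque": the same for the moment, N m; "width": finger opening in m; "gripper_force": force on a finger pad.
Only numpy, scipy, OpenCV 4.12 (cv2) and the standard library are available. Lean on these libraries where they do the work, as an engineer would, in place of code of your own. Each camera call takes 0.05 s, during which the arm holds its last target. There are 200 camera calls.

TASK

Find the spring clamp among the odds and ends in the cut-down carton, take it out, and by its handles squeeze it wide open with its jaws reaching well around one of the two upright side edges of the stock board, one jaw on each side with daylight to both faces, so that a new count sheet can be slipped in. Finish while holding it there, squeezed open: it is not put down or let go. The board stands loose: do not shove or tip it.

Things in the scene. Friction and masses are not known exactly. Their poses are not given: they have to be found in the camera images.
- clip: The spring clamp: two steel halves on a pivot pin with coil spring, black vinyl on handles and jaw tips, 119 mm long, 26 mm thick, 120 g. Lies flat on its side on the carton floor (5 mm up). Origin on the pivot axis at its underside, z up; when shut +x runs from pivot to jaw tips (50 mm), handles spread back to x = -69 mm. Pose of the +y half: while squeezed, yaw adds half the joint angle.
- clip_arm (a joint): Opening angle between the halves, rad: 0 shut (tips 1.5 mm apart), 0.60 stop. Tip gap = 1.5 mm + 100 mm x sin(angle/2): 21 mm at 0.40, 31 mm at 0.60. The handles must be squeezed from both sides against the spring: about 4.5 N on each to start, 13 N to hold fully open; it shuts when let go.
- clip_pivot (a point): Point on the pivot axis, mid-thickness (13 mm above clip's origin). The handles lie behind it (-x); shut, their outer faces are 66 mm apart at the ends and 56 mm at x = -50 mm, each sloping 0.28 rad to the centre line. Squeezed there until 27 mm apart (nearly parallel) the joint reads about 0.55. The coil is 12 mm across.
- clip_tip_a (a point): Inner edge of the end of the jaw on the +y side of the clamp, mid-thickness, 50 mm from the pivot.
- clip_tip_b (a point): Inner edge of the end of the other jaw, on the -y side, mid-thickness, 50 mm from the pivot.
- board: Stock board: stiff brown greyboard panel 160 mm wide, 5 mm thick, a paper sheet on each face, upright in a slotted wooden base (120 x 90 mm, 30 mm high); top edge 220 mm above the table. Loose on the table, about 1.4 kg. Origin under the base's centre; x along the width (upright side edges at x = -80 mm, nearest the robot, and +80 mm), y square to the faces (at +-2.5 mm), z up.
- tray: Cut-down brown carton, 290 x 370 mm outside (x by y), 50 mm high, walls and floor 5 mm, fixed. Origin under its centre. The spring clamp and a pair of pliers lie side by side about 90 mm either side of its middle in y, either way round, the clamp's jaws roughly towards the +x side; a bolt, a bracket, a padlock and a brass coupling lie along that side.
Not all that is in view belongs to the job. Leave any yellow look-alike of the clip alone. What is shaped like the board but green is not meant.

How it is judged:
On the way:
1. the spring clamp is lifted out of the carton (height (world z) of clip_pivot above 0.075 m and contact force between the fingers and clip above 1 N), for 0.1 s.
At the end, for the whole second after the job is handed in: Clamp in the fingers (over 3 N), open 0.40 rad or more, at rest, not touching the board: pivot 3 mm or more outside an upright side edge, both tips 10 mm or more in past it, one each side, 3 mm or more clear, 45 to 216 mm up; board within 15 mm of its start and 0.05 rad of upright (value of joint clip_arm above 0.4 rad and ((x of clip_pivot in the frame of board below -0.083 m and x of each of clip_tip_a, clip_tip_b in the frame of board above -0.07 m) or (x of clip_pivot in the frame of board above 0.083 m and x of each of clip_tip_a, clip_tip_b in the frame of board below 0.07 m)) and ((y of clip_tip_a in the frame of board above 0.0055 m and y of clip_tip_b in the frame of board below -0.0055 m) or (y of clip_tip_b in the frame of board above 0.0055 m and y of clip_tip_a in the frame of board below -0.0055 m)) and z of clip_tip_a in the frame of board between 0.045 and 0.216 m and z of clip_tip_b in the frame of board between 0.045 and 0.216 m and contact force between the fingers and clip above 3 N and contact force between clip and board below 0.3 N and linear speed of clip below 0.03 m/s and distance of board from where it was at the start of the episode below 0.015 m and angle between board's own z axis and vertical below 0.05 rad); the arm keeps its last pose, push and grip.
It fails at once if the board is shoved more than 20 mm or tipped (distance of board from where it was at the start of the episode above 0.02 m or angle between board's own z axis and vertical above 0.12 rad).
It also fails if it takes over 43 s, if anything falls off the work surface, if the arm or the gripper's body presses on something with over 40 N, if the wrist force passes 120 N, or if a joint passes its speed limit or range.

## Working session

There is one attempt and no reset: what is moved stays moved. The work goes in short steps, Python scripts to look and compute and a shell command to move; the robot and the scene stay as the last step left them, time stands still between calls to the robot, and variables do not carry over. Pictures are saved under pics/ and viewed, at most 10 in all, crops included, and the job is handed in when it is done.

```bash
mkdir -p pics
cat > h.py <<'E'
import numpy as np, cv2
from rig import state, read_camera
from scipy.spatial.transform import Rotation as Ro
def pts(c):
    H,W=c["range_z"].shape; f=H/2/np.tan(np.radians(c["vfov"])/2)
    u,v=np.meshgrid(np.arange(W),np.arange(H)); z=c["range_z"]
    P=np.stack([(u-c["cx"])/f*z,(v-c["cy"])/f*z,z],-1)
    return (P-c["t"])@c["R"]
def save(n,im,s=1):
    cv2.imwrite("pics/"+n,cv2.resize(im[...,::-1],None,fx=s,fy=s,interpolation=cv2.INTER_CUBIC))
E
python3 - <<'E'
from h import *
a=read_camera("scene");b=read_camera("side")
np.save("a.npy",a,allow_pickle=True);np.save("b.npy",b,allow_pickle=True)
im=np.vstack([a["pixels"],b["pixels"]])
save("s.png",a["pixels"],1.5);save("d.png",b["pixels"],1.5)
for c in(a,b):print(c["vfov"],(-c["R"].T@c["t"]))
print(state())
E
```

```text
42.60070600513496 [ 1.37625644e+00 -1.01011502e-03  9.71933615e-01]
54.99556187298634 [ 0.08138029 -0.47362236  0.78725969]
{'t': 0.1, 'joint_pos': array([ 1.04539312e+00,  4.91485873e-01,  1.55939998e+00,  1.22366957e-05,
        1.09168759e+00, -1.05596980e-01]), 'joint_vel': array([-5.02762643e-04, -1.66439325e-03, -2.36967323e-03,  4.85535972e-04,
       -2.55575089e-05, -7.59950779e-04]), 'joint_torque': array([ 3.09375151e-03, -6.13624549e+01, -2.58604825e+01,  6.93965773e-02,
        4.69425728e-02,  4.22875542e-05]), 'eef_pos': array([0.25461606, 0.57057092, 0.23612455]), 'ee_rot': array([ 2.08367877e-01,  9.78050401e-01, -4.64502212e-04, -1.57324698e-04]), 'wrist_force': array([ 0.43226026, -0.41019251, -0.00270282]), 'wrist_torque': array([-0.02323552, -0.06619421,  0.01408807]), 'gripper_force': 0.0, 'width': 0.09526921211841295}
```

View pics/s.png

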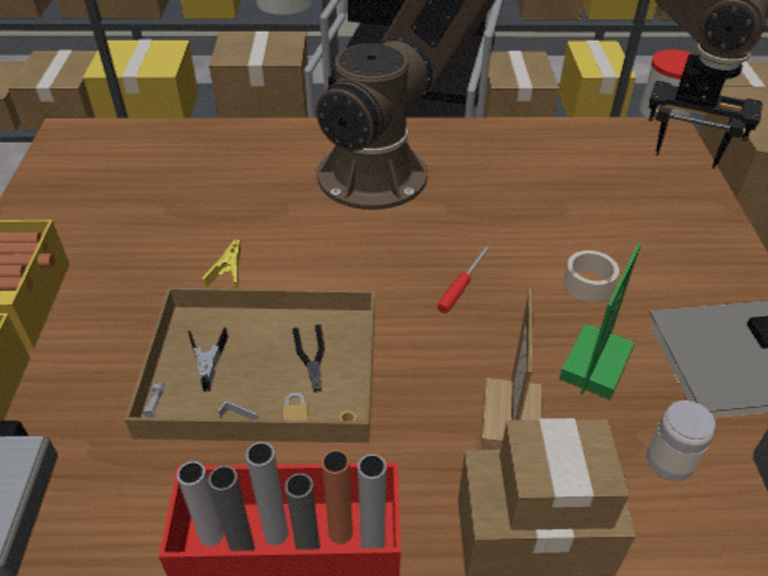

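View pics/d.png

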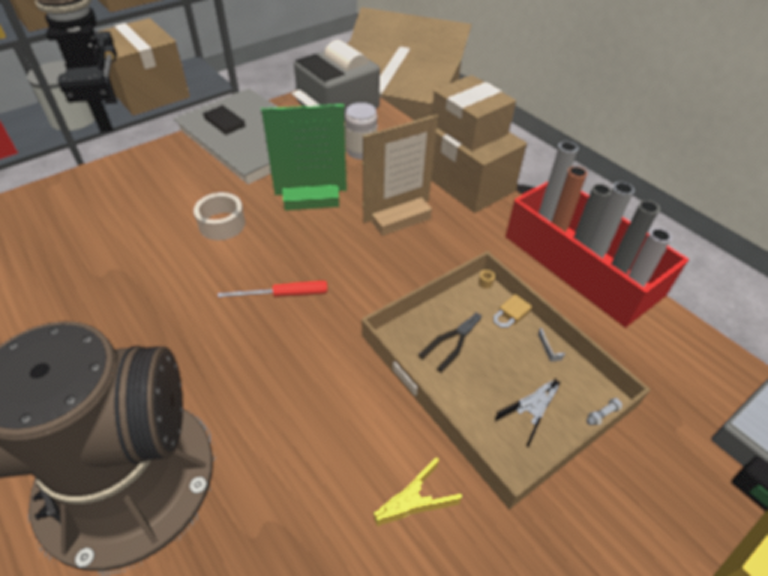

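Scene view: the clamp lies in the carton at about (207,360) of the 1.5x picture, silver body, jaws toward the viewer (+x). The pliers are at (312,355). The brown board is at (525,360), its near edge facing the robot. The side view shows the clamp at (540,400) and the board at (400,170). Next I measure the clamp and the board.

Run:
```python
from h import *
for n,(x0,y0,x1,y1) in (("a",(115,205,165,270)),):
    c=np.load(n+".npy",allow_pickle=True).item();P=pts(c);im=c["pixels"]
    save("ca.png",im[205:275,85:175],8)
    Q=P[y0:y1,x0:x1].reshape(-1,3);m=(Q[:,2]>.014)&(Q[:,2]<.045)
    Q=Q[m];print(len(Q),Q.min(0),Q.max(0),Q.mean(0))
    w=Q[:,:2]-Q[:,:2].mean(0);l,V=np.linalg.eigh(w.T@w);print(V,l)
    for x in np.arange(Q[:,0].min(),Q[:,0].max(),.01):
        s=Q[(Q[:,0]>=x)&(Q[:,0]<x+.01)]
        if len(s):print(round(x,3),s[:,1].min().round(3),s[:,1].max().round(3),s[:,2].max().round(3))
B=np.load("b.npy",allow_pickle=True).item();Pb=pts(B)
A=np.load("a.npy",allow_pickle=True).item();Pa=pts(A)
# board: points z>.05 in side crop
for P,(x0,y0,x1,y1) in ((Pb,(238,75,294,150)),(Pa,(325,190,362,300))):
    Q=P[y0:y1,x0:x1].reshape(-1,3);Q=Q[(Q[:,2]>.05)&(Q[:,2]<.225)&(Q[:,0]<.9)&(Q[:,0]>.45)&(Q[:,1]>.1)&(Q[:,1]<.3)]
    print(len(Q),Q.min(0),Q.max(0));k=np.polyfit(Q[:,0],Q[:,1],1);r=Q[:,1]-np.polyval(k,Q[:,0]);g=abs(r)<.006
    k=np.polyfit(Q[g,0],Q[g,1],1);print(k,g.sum(),np.percentile(Q[g],[1,50,99],axis=0))
```

```text
369 [ 0.43169167 -0.35947341  0.01443328] [ 0.65336555 -0.22096672  0.03608345] [ 0.56058562 -0.27381277  0.02709594]
[[ 0.15269793 -0.98827291]
 [-0.98827291 -0.15269793]] [0.09476434 0.4901576 ]
0.432 -0.359 -0.359 0.015
0.482 -0.259 -0.256 0.028
0.492 -0.318 -0.253 0.034
0.502 -0.316 -0.254 0.032
0.512 -0.312 -0.256 0.033
0.522 -0.309 -0.258 0.033
0.532 -0.305 -0.26 0.033
0.542 -0.3 -0.261 0.034
0.552 -0.294 -0.264 0.036
0.562 -0.29 -0.265 0.034
0.572 -0.288 -0.265 0.034
0.582 -0.285 -0.265 0.032
0.592 -0.283 -0.265 0.031
0.602 -0.279 -0.267 0.035
0.612 -0.277 -0.267 0.031
0.642 -0.233 -0.228 0.029
0.652 -0.237 -0.221 0.025
2426 [0.59561886 0.20000475 0.05000414] [0.8278163  0.29391758 0.22185979]
[-0.14788861  0.31629649] 1082 [[0.61330761 0.21300377 0.05113631]
 [0.65679203 0.21895379 0.14467655]
 [0.7047106  0.22540567 0.21981771]]
1195 [0.59519954 0.16720551 0.05035501] [0.87132696 0.23382433 0.22339541]
[-0.17885024  0.33977322] 799 [[0.60004708 0.17989332 0.05489831]
 [0.70624885 0.21354303 0.1849648 ]
 [0.86753392 0.23181223 0.22155607]]
```

View pics/ca.png

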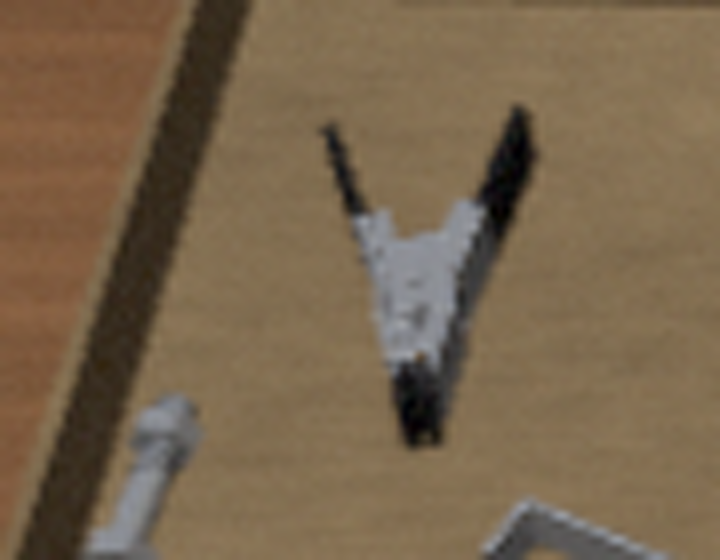

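Enlarged crop: the clamp's jaw tips are at about (420,440), its handle ends at (330,128) and (520,110), and nothing lies between the handles. I'll write a targeting helper, fit the board robustly, then set out.

```bash
cat >> h.py <<'E'
def go(p,yaw,s=None,pos=None,R=None):
    """pointing-down pose, tool y at world angle yaw (deg), TCP at p: print turn and shift in row units"""
    s=s or state(); R=Ro.from_quat(s["ee_rot"]) if R is None else R; pos=s["eef_pos"] if pos is None else pos
    a=np.radians(yaw); y=np.array([np.cos(a),np.sin(a),0]); z=np.array([0,0,-1.])
    T=Ro.from_matrix(np.stack([np.cross(y,z),y,z],1))
    print("turn",((R.inv()*T).as_rotvec(degrees=True)/30).round(3),"shift",(R.inv().apply(np.array(p)-pos)/.6).round(4))
    return T
E
python3 - <<'E'
from h import *
go([.5,.15,.33],90); go([.53,-.27,.25],97.5)
rng=np.random.default_rng(0)
for n in "ab":
    P=pts(np.load(n+".npy",allow_pickle=True).item()).reshape(-1,3)
    Q=P[(P[:,2]>.05)&(P[:,2]<.19)&(P[:,0]>.5)&(P[:,0]<.9)&(P[:,1]>.1)&(P[:,1]<.3)]
    best=None
    for _ in range(2000):
        i,j=rng.choice(len(Q),2);d=Q[j,:2]-Q[i,:2];L=np.hypot(*d)
        if L<.05 or abs(d[1])>.5*abs(d[0]):continue
        nn=np.array([-d[1],d[0]])/L;m=abs((Q[:,:2]-Q[i,:2])@nn)<.002
        if best is None or m.sum()>best.sum():best=m
    G=Q[best];k=np.polyfit(G[:,0],G[:,1],1);print(n,len(Q),best.sum(),k,np.arctan(k[0]),np.percentile(G,[0.5,99.5],axis=0))
    T=P[(P[:,2]>.21)&(P[:,2]<.23)&(P[:,0]>.55)&(P[:,0]<.8)&(P[:,1]>.17)&(P[:,1]<.27)]
    if len(T):print("top",len(T),T.min(0),T.max(0),np.polyfit(T[:,0],T[:,1],1))
E
```

```text
turn [-0.002 -0.001 -0.802] shift [-0.6591 -0.4735 -0.1561]
turn [-2.000e-03 -1.000e-03 -1.052e+00] shift [-0.9901 -1.0923 -0.0222]
a 1695 413 [-0.16451259  0.32960748] -0.16305208578353345 [[0.59792086 0.20525314 0.05320019]
 [0.75609486 0.23180709 0.18969096]]
top 162 [0.60149445 0.20546718 0.21050952] [0.75758014 0.23382433 0.22339541] [-0.16328486  0.33061416]
b 3917 1534 [-0.17086261  0.3315271 ] -0.16922841691526225 [[0.59638922 0.19014874 0.05070876]
 [0.82496055 0.23111262 0.18931622]]
top 199 [0.59596489 0.20211471 0.21017002] [0.75209699 0.23331377 0.22185979] [-0.16776745  0.3298887 ]
```

```bash
python3 -m creep '[[[0,0,-0.8],[-0.66,-0.47,-0.16],1],[[0,0,-0.8],[-0.66,-0.47,-0.16],1],[[0,0,-0.8],[-0.66,-0.47,-0.16],1],[[0,0,-0.8],[-0.66,-0.47,-0.16],1],[[0,0,-0.8],[-0.66,-0.47,-0.16],1],[[0,0,-0.8],[-0.66,-0.47,-0.16],1],[[0,0,-0.8],[-0.66,-0.47,-0.16],1],[[0,0,-0.8],[-0.66,-0.47,-0.16],1],[[0,0,-0.8],[-0.66,-0.47,-0.16],1],[[0,0,-0.8],[-0.66,-0.47,-0.16],1],[[0,0,-0.8],[-0.66,-0.47,-0.16],1],[[0,0,-0.8],[-0.66,-0.47,-0.16],1],[[0,0,-0.8],[-0.66,-0.47,-0.16],1],[[0,0,-0.8],[-0.66,-0.47,-0.16],1]]' 30
python3 -c "
from h import *
go([.52,-.275,.2],97.5)"
```

```text
t: 1.27
eef_pos: [0.5021, 0.1502, 0.3325]
ee_rot: [0.002, 1.0, 0.0, -0.0]
wrist_force: [0.2, 0.3, -0.4]
width: 0.0949
gripper_force: 0.0
turn [ 0.    -0.    -0.259] shift [-0.033  -0.7085  0.2208]
```

```bash
python3 -m creep '[[[0,0,-0.26],[-0.033,-0.708,0.22],1],[[0,0,-0.26],[-0.033,-0.708,0.22],1],[[0,0,-0.26],[-0.033,-0.708,0.22],1],[[0,0,-0.26],[-0.033,-0.708,0.22],1],[[0,0,-0.26],[-0.033,-0.708,0.22],1],[[0,0,-0.26],[-0.033,-0.708,0.22],1],[[0,0,-0.26],[-0.033,-0.708,0.22],1],[[0,0,-0.26],[-0.033,-0.708,0.22],1],[[0,0,-0.26],[-0.033,-0.708,0.22],1],[[0,0,-0.26],[-0.033,-0.708,0.22],1],[[0,0,-0.26],[-0.033,-0.708,0.22],1],[[0,0,-0.26],[-0.033,-0.708,0.22],1],[[0,0,-0.26],[-0.033,-0.708,0.22],1],[[0,0,-0.26],[-0.033,-0.708,0.22],1]]'
cat >> h.py <<'E'
def wpts(c):
    H,W=c["range_z"].shape; f=H/2/np.tan(np.radians(c["vfov"])/2)
    u,v=np.meshgrid(np.arange(W),np.arange(H)); x=u-c["cx"];y=v-c["cy"];r=np.hypot(x,y)+1e-9;t=np.tan(r/f)/r
    z=c["range_z"];return (np.stack([x*t*z,y*t*z,z],-1)-c["t"])@c["R"]
E
python3 - <<'E'
from h import *
c=read_camera("wrist");P=wpts(c);save("w1.png",c["pixels"],1.5)
m=(P[...,2]>.02)&(P[...,2]<.045)&(P[...,0]>.45)&(P[...,0]<.64)&(P[...,1]>-.34)&(P[...,1]<-.23)&(c["range_z"]>0)
n,l,st,ce=cv2.connectedComponentsWithStats(m.astype(np.uint8))
i=1+st[1:,4].argmax();Q=P[l==i];print(st[i],np.median(Q[:,2]))
for x in np.arange(Q[:,0].min(),Q[:,0].max(),.01):
    s=Q[(Q[:,0]>=x)&(Q[:,0]<x+.01)]
    print(round(x,3),s[:,1].min().round(4),s[:,1].max().round(4),s[:,2].max().round(3))
E
```

```text
t: 2.43
eef_pos: [0.5209, -0.2715, 0.2004]
ee_rot: [-0.068, 0.998, 0.0, -0.0]
wrist_force: [-0.4, 0.3, 0.3]
width: 0.0948
gripper_force: 0.0
[ 210  154   60  102 1599] 0.02974347860723917
0.492 -0.3209 -0.2569 0.032
0.502 -0.3193 -0.2581 0.032
0.512 -0.3172 -0.2599 0.033
0.522 -0.3127 -0.2618 0.032
0.532 -0.3085 -0.2635 0.033
0.542 -0.304 -0.2656 0.033
0.552 -0.2994 -0.2675 0.032
0.562 -0.2949 -0.2685 0.032
0.572 -0.2927 -0.2684 0.032
0.582 -0.2904 -0.2692 0.032
0.592 -0.2869 -0.2702 0.032
0.602 -0.2834 -0.2708 0.032
0.612 -0.2812 -0.2728 0.031
```

View pics/w1.png

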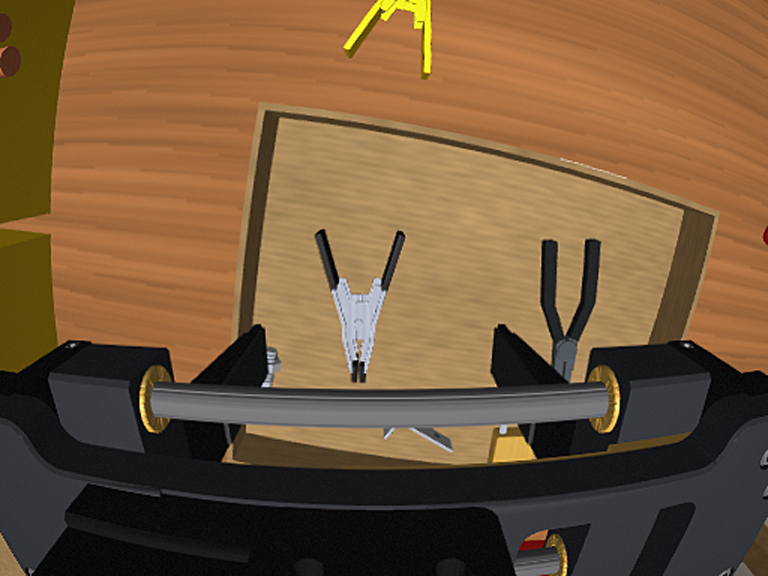

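The wrist view shows the clamp at (360,300), handles up the picture with ends at (320,235) and (402,235), jaw tips at (358,378). It is almost aligned with the tool, and the floor either side of the handles is clear for the fingers. I go down over the handles next.

```bash
python3 -c "
from h import *
go([.509,-.2855,.07],96.3);go([.509,-.2855,.030],96.3)"
```

```text
turn [ 0.001 -0.     0.051] shift [ 0.0231 -0.0208  0.218 ]
turn [ 0.001 -0.     0.051] shift [ 0.0231 -0.0209  0.2846]
```

```bash
python3 -m creep '[[[0,0,0.05],[0.023,-0.021,0.05],1],[[0,0,0.05],[0.023,-0.021,0.1],1],[[0,0,0.05],[0.023,-0.021,0.16],1],[[0,0,0.05],[0.023,-0.021,0.22],1],[[0,0,0.05],[0.023,-0.021,0.25],1],[[0,0,0.05],[0.023,-0.021,0.27],1],[[0,0,0.05],[0.023,-0.021,0.285],1],[[0,0,0.05],[0.023,-0.021,0.285],1],[[0,0,0.05],[0.023,-0.021,0.285],1]]' 30
python3 -m creep '[[[0,0,0],[0,0,0],0.3],[[0,0,0],[0,0,0],0.1],[[0,0,0],[0,0,0],-0.1],[[0,0,0],[0,0,0],-0.3],[[0,0,0],[0,0,0],-0.6],[[0,0,0],[0,0,0],-0.8],[[0,0,0],[0,0,0],-0.8],[[0,0,0],[0,0,0],-0.8],[[0,0,0],[0,0,0],-0.8],[[0,0,0],[0,0,0],-0.8]]' 30
python3 - <<'E'
from h import *
c=read_camera("wrist");save("w2.png",c["pixels"],1.5)
E
```

```text
t: 3.23
eef_pos: [0.5094, -0.2871, 0.0305]
ee_rot: [-0.055, 0.998, -0.0, 0.0]
wrist_force: [0.1, -0.2, 0.6]
width: 0.0953
gripper_force: 0.0
t: 4.07
eef_pos: [0.509, -0.2874, 0.0299]
ee_rot: [-0.055, 0.999, -0.0, 0.0]
wrist_force: [-1.0, -0.4, 5.0]
width: 0.034
gripper_force: 9.6
```

View pics/w2.png

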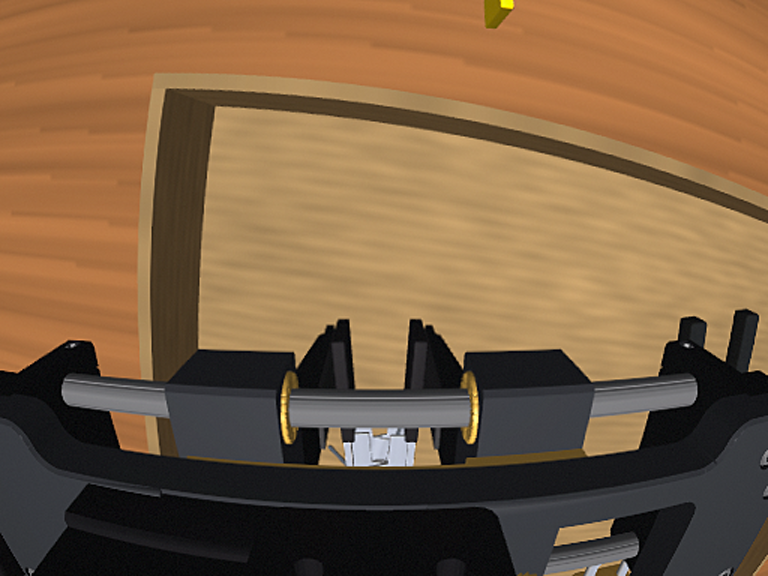

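The wrist view shows the handles at (340,370) and (418,370) between the fingers, and the body at (380,445), centred. The fingers are still closing at 34 mm, so I keep squeezing and then lift.

```bash
python3 -m creep '[[[0,0,0],[0,0,0],-0.8],[[0,0,0],[0,0,0],-0.8],[[0,0,0],[0,0,0],-0.8],[[0,0,0],[0,0,0],-0.8],[[0,0,0],[0,0,0],-0.8],[[0,0,0],[0,0,0],-0.8],[[0,0,0],[0,0,0],-0.8],[[0,0,0],[0,0,0],-0.8]]' 30
```

```text
t: 4.78
eef_pos: [0.5091, -0.2875, 0.0299]
ee_rot: [-0.054, 0.999, -0.0, 0.0]
wrist_force: [-1.2, 0.2, 4.6]
width: 0.0236
gripper_force: 30.0
```

```bash
python3 -m creep '[[[0,0,0],[0,0,-0.01],-0.8],[[0,0,0],[0,0,-0.03],-0.8],[[0,0,0],[0,0,-0.06],-0.8],[[0,0,0],[0,0,-0.1],-0.8],[[0,0,0],[0,0,-0.15],-0.8],[[0,0,0],[0,0,-0.2],-0.8],[[0,0,0],[0,0,-0.25],-0.8],[[0,0,0],[0,0,-0.28],-0.8],[[0,0,0],[0,0,-0.28],-0.8],[[0,0,0],[0,0,-0.28],-0.8],[[0,0,0],[0,0,-0.28],-0.8]]' 40
python3 - <<'E'
from h import *
a=read_camera("scene");b=read_camera("side");s=state()
X=s["eef_pos"]+[.06,0,-.01]
ims=[]
for c in (a,b):
    f=192/np.tan(np.radians(c["vfov"])/2);q=c["R"]@X+c["t"];u,v=int(q[0]/q[2]*f+c["cx"]),int(q[1]/q[2]*f+c["cy"]);print(u,v)
    u0=min(max(u-48,0),416);v0=min(max(v-48,0),288);ims.append(c["pixels"][v0:v0+96,u0:u0+96])
save("l.png",np.hstack(ims),4)
go([.5,.12,.21],80.4)
E
```

```text
t: 5.7
eef_pos: [0.5083, -0.287, 0.197]
ee_rot: [-0.054, 0.999, 0.0, -0.0]
wrist_force: [1.0, 0.5, -1.4]
width: 0.023
gripper_force: 40.0
121 195
382 226
turn [ 0.003 -0.004  0.528] shift [-0.0599  0.6759 -0.0216]
```

View pics/l.png

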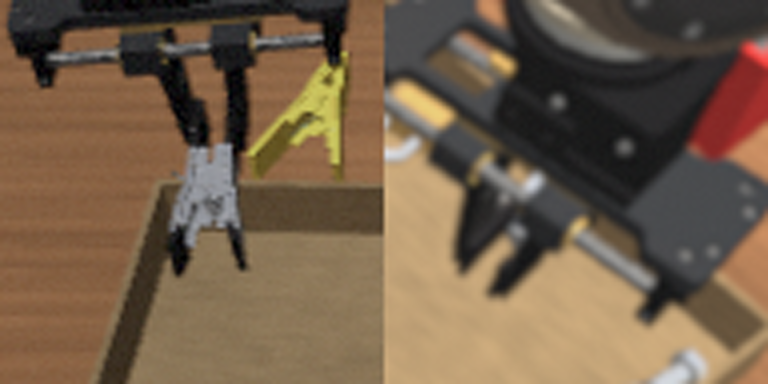

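The crop shows the clamp held by its handles: jaws spread to (180,265) and (240,262), clear of the carton. I carry it to a stand-off 80 mm short of the board's near edge.

Run:
```python
from h import *
go([.448,.257,.19],80.4)
P=pts(np.load("a.npy",allow_pickle=True).item());c=np.load("a.npy",allow_pickle=True).item()["pixels"].astype(int)
for n in "ab":
    A=np.load(n+".npy",allow_pickle=True).item();P=pts(A);c=A["pixels"].astype(int)
    m=(c[...,1]>c[...,0]+40)&(c[...,1]>c[...,2]+40)&(P[...,2]>.05)&(P[...,2]<.4)&(P[...,1]<.7);Q=P[m];print("green",np.percentile(Q,[1,50,99],axis=0))
```

```text
turn [ 0.003 -0.004  0.528] shift [0.0014 0.9122 0.0122]
green [[0.4983824  0.34126428 0.07586899]
 [0.58383356 0.37264128 0.21938783]
 [0.6325781  0.42168286 0.22246095]]
green [[0.5166195  0.34009509 0.05831956]
 [0.57395442 0.37759871 0.2187488 ]
 [0.78523971 0.58308309 0.2215741 ]]
```

```bash
python3 -m creep '[[[0,0,0.05],[0,0.03,0.012],-0.8],[[0,0,0.1],[0,0.08,0.012],-0.8],[[0,0,0.15],[0,0.13,0.012],-0.8],[[0,0,0.2],[0,0.18,0.012],-0.8],[[0,0,0.25],[0,0.23,0.012],-0.8],[[0,0,0.3],[0,0.28,0.012],-0.8],[[0,0,0.35],[0,0.33,0.012],-0.8],[[0,0,0.4],[0,0.39,0.012],-0.8],[[0,0,0.45],[0,0.45,0.012],-0.8],[[0,0,0.5],[0,0.51,0.012],-0.8],[[0,0,0.528],[0,0.57,0.012],-0.8],[[0,0,0.528],[0,0.63,0.012],-0.8],[[0,0,0.528],[0,0.69,0.012],-0.8],[[0,0,0.528],[0,0.75,0.012],-0.8],[[0,0,0.528],[0,0.81,0.012],-0.8],[[0,0,0.528],[0,0.86,0.012],-0.8],[[0,0,0.528],[0,0.895,0.012],-0.8],[[0,0,0.528],[0.001,0.912,0.012],-0.8],[[0,0,0.528],[0.001,0.912,0.012],-0.8],[[0,0,0.528],[0.001,0.912,0.012],-0.8]]' 40
python3 - <<'E'
from h import *
d=np.array([.986,-.166,0]);nrm=np.array([.166,.986,0]);E=np.array([.598,.232,0])
s=state();print(s["eef_pos"])
ims=[]
for n in("scene","side"):
    c=read_camera(n);P=pts(c);Q=P.reshape(-1,3)
    Y=(Q-s["eef_pos"]);L=np.stack([Y@d,Y@nrm,Y[:,2]],1)
    m=(L[:,0]>.0)&(L[:,0]<.13)&(abs(L[:,1])<.05)&(abs(L[:,2])<.06);L=L[m];print(n,len(L))
    for x in np.arange(-.02,.13,.008):
        t=L[(L[:,0]>=x)&(L[:,0]<x+.008)]
        if len(t)>2:print(round(x,3),len(t),(t[:,1:].min(0)*1e3).round(1),(t[:,1:].max(0)*1e3).round(1))
    f=192/np.tan(np.radians(c["vfov"])/2);X=s["eef_pos"]+.08*d;q=c["R"]@X+c["t"];u,v=int(q[0]/q[2]*f+c["cx"]),int(q[1]/q[2]*f+c["cy"]);print(u,v)
    ims.append(c["pixels"][max(v-48,0):max(v-48,0)+96,u-48:u+48])
save("b1.png",np.hstack(ims),4)
E
```

```text
t: 7.47
eef_pos: [0.4484, 0.2562, 0.1898]
ee_rot: [0.083, 0.997, -0.0, -0.001]
wrist_force: [-0.1, 0.1, -1.1]
width: 0.0233
gripper_force: 40.0
[0.4484101  0.25622395 0.18978113]
scene 521
-0.004 8 [-5.7 -4.1] [16.5 31.8]
0.004 119 [-20.6 -22.4] [25.6 50.6]
0.012 54 [-19.6 -13.8] [24.6 43.4]
0.02 12 [-32.2 -24.5] [13.9 59.4]
0.028 29 [-11.1 -26.1] [26.1 59.8]
0.036 23 [-18.7 -23.2] [14.5  2.2]
0.044 22 [-13.4  -8.7] [14.2  1.5]
0.052 33 [-11.4 -24.7] [14.3  2.9]
0.06 61 [ -9.6 -25.6] [16.8  3.9]
0.068 39 [-11.6 -24.8] [16.7  3.1]
0.076 26 [-13.8 -26.2] [19.   4.5]
0.084 14 [-13.5 -23.9] [18.8  5.1]
0.092 27 [-13.8 -28.1] [19.   2.4]
0.1 47 [-17.1 -23.5] [22.7  4.5]
0.108 7 [-17.1 -22.2] [20.5  3.7]
350 180
side 389
-0.004 10 [-20.8 -18.9] [-13.6   6.1]
0.004 24 [-22.2 -23.1] [-14.3   9.3]
0.012 19 [-14.9 -25.5] [-10.1   1. ]
0.02 23 [-15.6 -25.8] [-9.6  0.3]
0.028 22 [-17.2 -24.8] [-8.6  0.7]
0.036 25 [-20.1 -22.5] [-10.5   1.3]
0.044 22 [-18.1 -25.5] [-9.3  2.3]
0.052 25 [-15.4 -25. ] [-10.3   2.3]
0.06 26 [-16.8 -23. ] [-3.4  2.8]
0.068 36 [-18.4 -23.8] [14.9  2.3]
0.076 32 [-18.  -23.1] [17.4  2.2]
0.084 44 [-19.1 -25.4] [16.3  0.9]
0.092 48 [-20.1 -25.2] [17.3  2.4]
0.1 33 [-21.2 -23.9] [18.5  0.2]
218 106
```

View pics/b1.png

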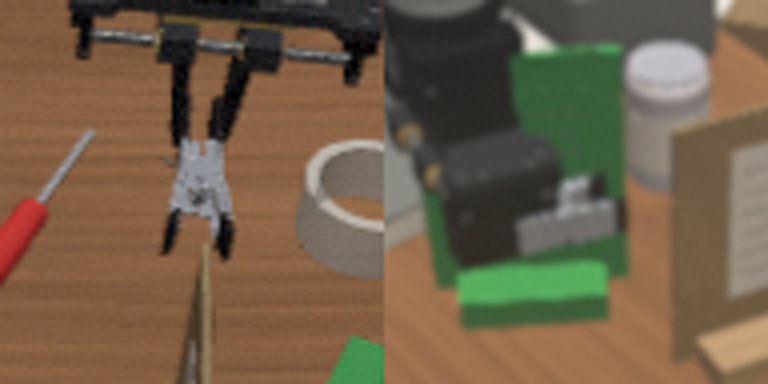

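The crop shows the open jaws at (172,250) and (225,255), straddling the line of the board, whose near top edge is at (207,245). The clamp is level in the side view. Measured tips are 107 mm ahead of the TCP at about ±20 mm outside, so I advance about 72 mm slowly.

```bash
python3 -c "
from h import *
go([.519,.245,.185],80.4)"
```

```text
turn [-0.001 -0.001 -0.001] shift [-0.1184  0.0024  0.0085]
```

```bash
python3 -m creep '[[[0,0,0],[-0.005,0.001,0.003],-0.8],[[0,0,0],[-0.015,0.002,0.008],-0.8],[[0,0,0],[-0.03,0.002,0.008],-0.8],[[0,0,0],[-0.045,0.002,0.008],-0.8],[[0,0,0],[-0.06,0.002,0.008],-0.8],[[0,0,0],[-0.075,0.002,0.008],-0.8],[[0,0,0],[-0.09,0.002,0.008],-0.8],[[0,0,0],[-0.102,0.002,0.008],-0.8],[[0,0,0],[-0.112,0.002,0.008],-0.8],[[0,0,0],[-0.118,0.002,0.008],-0.8],[[0,0,0],[-0.118,0.002,0.008],-0.8],[[0,0,0],[-0.118,0.002,0.008],-0.8],[[0,0,0],[-0.118,0.002,0.008],-0.8],[[0,0,0],[-0.118,0.002,0.008],-0.8]]' 40
python3 - <<'E'
from h import *
ims=[];s=state();d=np.array([.986,-.166,0]);nrm=np.array([.166,.986,0]);E=np.array([.598,.232,0])
for n in("scene","side"):
    c=read_camera(n);f=192/np.tan(np.radians(c["vfov"])/2);X=s["eef_pos"]+.08*d;q=c["R"]@X+c["t"];u,v=int(q[0]/q[2]*f+c["cx"]),int(q[1]/q[2]*f+c["cy"])
    ims.append(c["pixels"][max(v-36,0):max(v-36,0)+72,u-36:u+36])
    Q=pts(c).reshape(-1,3);L=np.stack([(Q-E)@d,(Q-E)@nrm,Q[:,2]],1)
    m=(L[:,2]>.155)&(L[:,2]<.195)&(abs(L[:,1])<.03)&(abs(L[:,0]-.015)<.05);M=L[m]
    for a in np.arange(-.03,.06,.006):
        t=M[(M[:,0]>=a)&(M[:,0]<a+.006)];print(n,round(a,3),np.unique((t[:,1]*1e3).round(0)))
    T=L[(L[:,2]>.212)&(L[:,2]<.226)&(abs(L[:,1])<.02)&(L[:,0]>-.02)&(L[:,0]<.18)];print("top",T.min(0),T.max(0))
save("b2.png",np.hstack(ims),5)
E
```

```text
t: 8.73
eef_pos: [0.5184, 0.2461, 0.1857]
ee_rot: [0.083, 0.997, 0.0, -0.0]
wrist_force: [0.4, -0.1, -2.1]
width: 0.0234
gripper_force: 40.0
scene -0.03 [-9. -7. -6. -4. -2. -1.  0.  1.  2.  3.  9. 10. 12. 13. 14.]
scene -0.024 [-9. -7. -6. -4. -2. -1.  0.  9. 10. 12. 13. 14. 15. 16.]
scene -0.018 [-9. -8. -6. -4. -3. -2. -1.  0.  1. 12. 13. 14. 15. 16. 19.]
scene -0.012 [-13. -11.  -8.  -6.  -5.  -3.  -1.   9.  12.  13.  14.  15.  16.  17.
  18.  19.]
scene -0.006 [-13. -11. -10.  -8.  -6.  -0.  13.  14.  15.  17.  19.]
scene -0.0 [-13. -10.  -8.  -1.   0.  13.  14.  15.  16.  17.  18.]
scene 0.006 [-13. -12. -10.  -8.  -1.  -0.  14.  15.  16.  17.  19.  21.]
scene 0.012 [-15. -12. -10.  -9.  -1.  -0.  15.  16.  17.  19.  21.]
scene 0.018 [-14. -12. -11. -10.  -0.  16.  17.  18.  19.  20.  21.]
scene 0.024 [-17. -16. -15. -14. -13. -12.  -1.  -0.  17.  18.  19.  20.  21.  22.
  23.]
scene 0.03 [-0.]
scene 0.036 [-1. -0.]
scene 0.042 [-1.]
scene 0.048 [-1.]
scene 0.054 [-1.]
top [ 0.00143809 -0.00084317  0.21201013] [0.16031065 0.00396009 0.22309737]
side -0.03 [-13. -12. -11. -10.]
side -0.024 [-13. -12. -11. -10.  -9.]
side -0.018 [-16. -15. -14. -13. -12. -10.]
side -0.012 [-18. -17. -16. -15. -14. -13. -12. -10.  -6.]
side -0.006 [-19. -18. -17. -16. -15. -14. -13.  -2.  -1.  13.]
side -0.0 [-19. -18. -17. -16. -15. -14.  -9.  -3.  -2.  -1.  -0.   2.  11.  15.
  16.  17.  18.]
side 0.006 [-19. -18. -17. -16. -15. -12.  -6.  -4.  -2.  -0.]
side 0.012 [-20. -19. -18. -16. -15. -14. -13. -11.  -4.  -3.  -2.  -1.]
side 0.018 [-23. -22. -19. -18. -17. -15.  -5.  -4.  -3.  -1.]
side 0.024 [-19. -18. -17.  -4.  -3.  -2.  -1.]
side 0.03 [-7. -4. -3. -2. -1.  1.]
side 0.036 [-4. -3. -2. -1. -0.  2.]
side 0.042 [-5. -4. -3. -2. -1. -0.]
side 0.048 [-5. -4. -3. -2. -1.]
side 0.054 [-6. -5. -4. -3. -2. -1.]
top [-0.00079112 -0.00641959  0.21201056] [0.1570193  0.00290975 0.22249717]
```

View pics/b2.png

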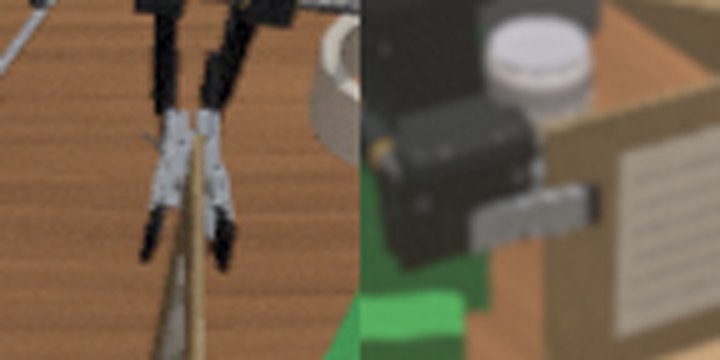

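The picture shows one jaw on each side of the board edge: tips at (150,245) and (222,255), board between at (190,250). Measured tips are about 28 mm in past the edge, with 11 mm or more clear of each face. The arm is at rest, so I hand in.

```bash
python3 -c "
from rig import finish_job,state
s=state();print(abs(s['joint_vel']).max(),s['gripper_force'],s['width']);print(finish_job())"
```

```text
0.002945069916739885 39.98739302158356 0.023060952472796818
the job is handed in; nothing more can be done
None
```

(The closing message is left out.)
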